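Tip the copper heat spreader out of its tray and seat it in the assembly fixture

ROBOT

A 7-joint arm with a two-finger parallel gripper is mounted at the origin on a cart in front of the work surface, level with it; the furniture and walls round the work are solid. World frame = base frame: x ahead of the robot, y to its left, z up, the work surface at z = 0. Lengths are in mm, angles in rad, forces in N, time in s.
With the tool pointing down it reaches from about 400 to 875 mm from the base axis. Payload 19.3 kg.
Tool frame: the origin (TCP) lies at the very end of the fingers, on their centre line; the grasp point (between the pads) lies 19 mm behind it (hold_point_z is the distance from the TCP to the grasp point, in mm); z points along the fingers, y is the line along which they close (so a half turn about z gives the same grasp; the last joint's range is limited). The gripper opens to 85 mm and grips with 20 to 120 N. Pads are 22 mm wide; open, the fingers measure 114 mm over their backs; the gripper's body (76 mm by 85 mm) begins 54 mm behind the grasp point. The pads swing forward as they close: fully open they stand 13 mm farther back than shut.
Start: joints at [1.212, 0.521, -0.036, 1.599, 0.021, 1.021, -0.113], TCP at [177.973, -599.116, 231.291] pointing down, gripper open.
Joint ranges: [-2.91, 2.91], [-0.3, 2.13], [-1.5, 1.42], [0.17, 2.43], [-1.26, 4.41], [0.16, 1.93], [-2.52, 2.52]. Speed limits (rad/s): [1.89, 1.89, 2.39, 2.39, 3.01, 3.01, 3.01].

INTERFACE

Orientations are given as a rotation vector (axis times angle).
In Python, from cell import * gives the robot as it stands.
- The arm moves only by the tool send_rows, never from a script. Its argument "commands" is text: rows parted by semicolons, each of 7 numbers parted by spaces: the shift along the world's x, y, z as a fraction of full scale, then the turn, a rotation vector about the world's x, y, z as a fraction of full scale, then the opening in per cent of the stroke, from 0 (shut) to 100 (fully open). A call has exactly 5 rows; each row is the pose to reach, as a shift and turn from the pose commanded when the call began; what a row does not reach only later rows make up. Full scale, the value 1, is 100 cm for a shift and 120 degrees for a turn. A row lasts 1/12 s, in which the tool goes at most 41.7 mm and 7.16 degrees, less where a joint would pass 70% of its speed; a pose out of reach is approached as far as the arm can. A call with a number of a shift or a turn outside -1 to 1 is refused whole. A call with a gripper value outside its range is refused whole. The fingers move at their own pace and stop on an object; the grip force is fixed at half the most. Time passes only in rows, so rows that repeat a pose let the fingers close, or fill a call up. It gives the time, the measured TCP pose, the force, the opening and the grip force at its end, in the units of the state.
- state(): the state, without advancing time (a new reading comes with each control period).
- capture(name): name is "scene" or "side" or "wrist"; returns (picture, depth): 400x640x3 uint8, red, green, blue; 400x640 float32, mm along the optical axis (not along the pixel's ray), 0 where there is no reading.
- camera_params(name): a dict with "mtx" (3x3 intrinsics, pixels), "D" ([k1, k2, p1, p2, k3] as OpenCV has them; the pictures are not rectified), "rvec" (rotation vector, rad) and "tvec" (3), from world to camera coordinates, as OpenCV has them. Camera axes: x right, y down, z forward; pixel columns grow to the right and rows downward; lengths in mm; the calibration is good to about 2 mm. A picture is of the moment at which its call begins: read the wrist's pose just before it. camera_params takes no time and is no camera call; for the wrist camera it gives the pose at the moment of the call.
- close_job(): hands the job in; it is judged then, once.
The state is a dict: "time_s": time; "q": joint angles; "dq": joint speeds; "tau": joint torques, N m; "ee_pos": TCP position; "orientation": TCP orientation; "wrist_force": force on the tool from outside, world axes, zero at the start; "wrist_torque": the same for the moment, N m; "width": finger opening in mm; "grip_force": force on a finger pad.
Only numpy, scipy, OpenCV 4.12 (cv2) and the standard library are available. Lean on these libraries where they do the work, as an engineer would, in place of code of your own. Each camera call takes 0.05 s, during which the arm holds its last target. There are 200 camera calls.

TASK

The copper heat spreader lies flush in the blue tip-up tray: press down its plain end, which lies over a hollow well, until it tips and stays leaning by itself with its slotted end raised, and take your hand off. Then pick it up by the raised end, lower it (do not drop it) into the steel assembly fixture with its slot round the brass key, shuffling it as needed until it lies fully home and flat. Leave it there, let go, and leave the spool, bottle, screwdriver, pin header and heat sink on the bench where they are.

Things in the scene. Friction and masses are not known exactly. Their poses are not given: they have to be found in the camera images.
- spreader: bright copper plate, 130 x 50 x 5 mm, 0.15 to 0.3 kg, smooth and slippery. Origin: centre of its underside; x along its length, z up out of its top. The end at +x has an open slot 16 mm wide (y) and 12 mm deep in its middle; the -x end is plain. It starts flat in the tray with its axes along the tray's, top flush with the tray's top.
- slot_end (a point): middle of the slotted end of the copper plate, on its top face (65 mm along +x from the plate's centre)
- press_end (a point): middle of the plain end of the copper plate, on its top face (65 mm along -x from the plate's centre)
- tray: fixed blue plastic tip-up tray, 155 x 80 x 47 mm. Origin: centre of its underside on the bench; x along its length, z up. A recess 135 x 53 mm and 5 mm deep holds the plate; its deck at z = 42 mm runs from x = -5 to +67.5 mm. Under the plate's plain end is no deck but a well. Side walls are 11.5 mm thick and reach z = 47 mm.
- tray_well (a point): middle of the well's floor (x = -36, z = 8 mm in the tray). The well is 53 mm wide, from x = -67.5 to -5 mm; its end wall reaches z = 32 mm. Little force is needed until the plate meets the floor; it then leans at about 0.5 rad, having slid up to 10 mm into the well, slotted end some 25 mm above the tray's top. Pressed too little, it falls back flat.
- tray_edge (a point): middle of the deck's edge over which the plate tips (x = -5 mm, z = 42 mm in the tray)
- fixture: fixed assembly fixture: bright steel seat on a dark steel base 166 x 92 x 8 mm. Origin: centre of its underside on the bench; x along its length, z up. The plate belongs with its origin over this one, x axes alike, underside on the seat at z = 30 mm. All clearances are about 1.5 mm a side without lead-in; a plate that is off rests up to 5 mm too high until it is shuffled.
- seat (a point): middle of the seat, 30 mm above the bench: place of the plate's origin. Side rails (53 mm apart inside, 76 mm outside, x = -76 to +6 mm) and an end wall (inner face x = -66.5 mm) stand 5 mm above the seat. Beyond x = +6 mm the seat is a tongue only 32 mm wide: fingers on the plate's long edges there have free air down to z = 8 mm.
- fixture_key (a point): top of the brass key at x = 65 mm, z = 35 mm; the key is 12 mm wide, from x = 54.5 to 75 mm. Site slot_end of the seated plate lies here.
- solder_spool: red and white solder spool on the bench, 54 mm wide, 48 mm high; bystander
- flux_bottle: small white and yellow bottle with a blue tip, 30 x 30 x 88 mm; bystander
- screwdriver_red: red-handled screwdriver, 185 mm long; bystander
- pin_header: beige pin header strip, 72 x 10 x 16 mm; bystander
- heat_sink: black finned heat sink, 40 x 40 x 26 mm; bystander
Not all that is in view belongs to the job. Of the things that look like the fixture, the larger one is meant.

How it is judged:
By the outcome, as a careful person would: the job done as asked, in the order asked, and still so for the second after the job is handed in, with the robot touching nothing.
It also fails if it takes over 64 s, if anything falls off the work surface, if the arm or the gripper's body presses on something with over 40 N, if the wrist force passes 120 N, or if a joint passes its speed limit or range.

## Working session

There is one attempt and no reset: what is moved stays moved. The work goes in short steps, Python scripts to look and compute and a tool call to move; the robot and the scene stay as the last step left them, time stands still between calls to the robot, and variables do not carry over. Pictures are saved under pics/ and viewed, at most 10 in all, crops included, and the job is handed in when it is done.

Besides the shell and the picture viewer there is one more tool, called after "Request:" as name(argument=value, ...) on one line, values as JSON. send_rows: Moves the arm, as the interface text tells. Shift numbers are shares of 100 cm and turn numbers shares of 120 degrees, none past 1 either way. Its arguments: {"type":"object","properties":{"commands":{"type":"string"}},"required":["commands"]}

```bash
mkdir -p pics; ls; cat > h.py <<'E'
from cell import *
import numpy as np, cv2
def snap(n,f):
    p=camera_params(n); im,d=capture(n); cv2.imwrite('pics/%s.png'%f,im[:,:,::-1]); np.savez('pics/%s.npz'%f,im=im,d=d,**{k:np.array(v,float) for k,v in p.items()}); return im,d,p
def ray(f,uv):
    z=np.load('pics/%s.npz'%f); n=cv2.undistortPoints(np.array(uv,float).reshape(-1,1,2),z['mtx'],z['D']).reshape(-1,2)
    R=cv2.Rodrigues(z['rvec'])[0]; t=z['tvec'].reshape(3); return n,R,t,z
def atz(f,uv,h):
    n,R,t,z=ray(f,uv); c=-R.T@t; d=np.c_[n,np.ones(len(n))]@R
    return c+d*((h-c[2])/d[:,2])[:,None]
def atd(f,uv):
    n,R,t,z=ray(f,uv); dd=np.array([z['d'][int(round(v)),int(round(u))] for u,v in uv])
    return (np.c_[n,np.ones(len(n))]*dd[:,None]-t)@R
def proj(f,P):
    z=np.load('pics/%s.npz'%f); return cv2.projectPoints(np.array(P,float).reshape(-1,1,3),z['rvec'],z['tvec'],z['mtx'],z['D'])[0].reshape(-1,2)
E
python3 - <<'E'
from h import *
s=state();print(s['time_s'],s['ee_pos'],s['orientation'],s['width'],s['wrist_force'])
for n in ['scene','side','wrist']:snap(n,n+'0')
ims=[cv2.imread('pics/%s0.png'%n) for n in ['scene','side']]
E
```

```text
pics
0.0 [ 177.8595638  -598.80895342  230.74388285] [-3.10780038e+00 -4.51907956e-01  3.92047217e-04] 85.32512702135942 [-0.3942985  -0.19812582 -0.00183699]
```

View pics/scene0.png

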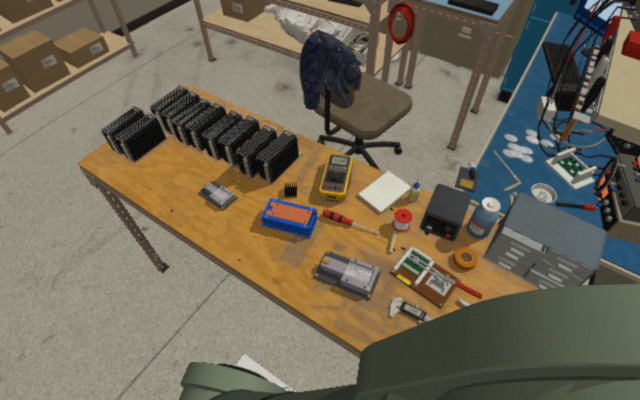

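View pics/side0.png

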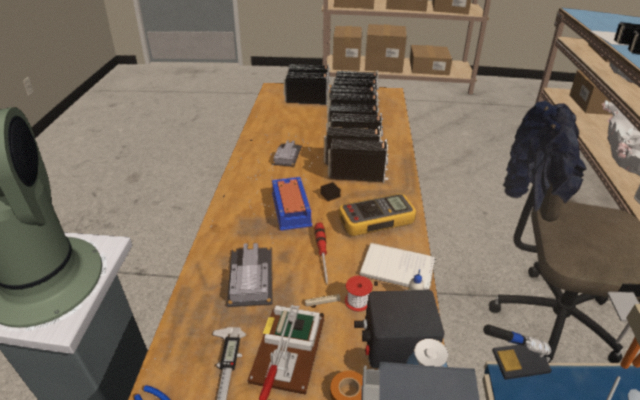

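The scene view shows the tray with the copper plate at (290,217). Two things look like the fixture: (347,274), the larger, and (217,195), the smaller. The side view shows the same items at (291,203), (250,275) and (287,153). The larger one fits the description, so I'll confirm it in an enlarged crop.

```bash
python3 - <<'E'
from h import *
a=cv2.imread('pics/scene0.png')[180:305,190:390]; b=cv2.imread('pics/side0.png')[140:310,215:345]
a=cv2.resize(a,(800,500),interpolation=3)[:,:]
cv2.imwrite('pics/c1.png',a)
b=cv2.resize(b,None,fx=3.5,fy=3.5,interpolation=3);cv2.imwrite('pics/c2.png',b)
print(b.shape)
for n,u in [('scene0',[(290,217),(347,274),(217,195)]),('side0',[(291,203),(250,275),(287,153)])]: print(atd(n,u).round())
E
```

```text
(595, 455, 3)
[[515. 285.  49.]
 [454.  52.  36.]
 [472. 547.  23.]]
[[533. 263.  45.]
 [475.  33.  29.]
 [485. 537.  19.]]
```

View pics/c1.png

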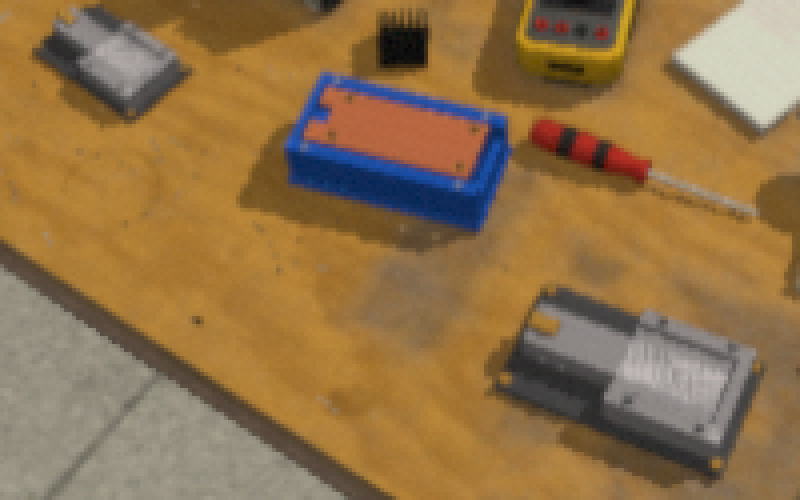

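View pics/c2.png

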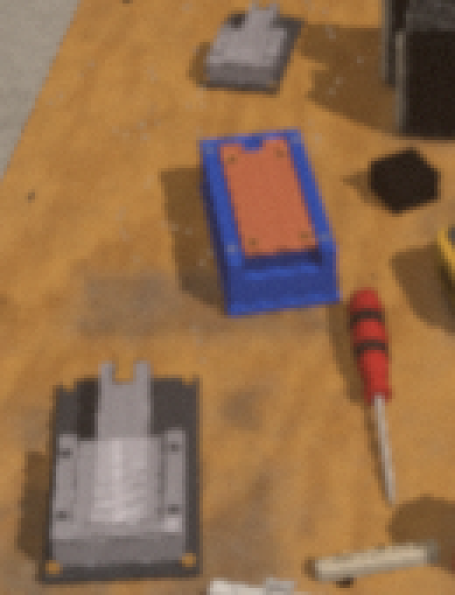

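The crops confirm the larger fixture, with its key at c1 (545,322), which is full-picture (326,260). The slot end of the plate is at c1 (318,110) and its plain end at (483,150).

```bash
python3 - <<'E'
from h import *
f=lambda L:[(190+u/4,180+v/4) for u,v in L]
g=lambda L:[(215+u/3.5,140+v/3.5) for u,v in L]
print('slot,press',atz('scene0',f([(320,112),(487,151)]),47).round(1),atz('side0',g([(256,145),(283,250)]),47).round(1))
print('fix corners',atz('scene0',f([(505,380),(548,292),(760,368),(717,463)]),8).round(1))
print('key',atz('scene0',f([(545,322)]),35).round(1), atz('side0',g([(123,365)]),35))
p=np.load('pics/wrist0.npz');R=cv2.Rodrigues(p['rvec'])[0];print('wrist cam pos',(-R.T@p['tvec'].reshape(3)).round(),R.round(2),p['mtx'].round())
q=state()['orientation'];print(cv2.Rodrigues(np.array(q))[0].round(2))
E
```

```text
slot,press [[510.5 357.   47. ]
 [549.2 231.1  47. ]] [[514.2 351.2  47. ]
 [548.8 229.2  47. ]]
fix corners [[418.3 127.6   8. ]
 [492.9 141.    8. ]
 [521.9 -15.2   8. ]
 [444.4 -24.7   8. ]]
key [[458.7 121.   35. ]] [[458.79578645 119.20894363  35.        ]]
wrist cam pos [ 249. -576.  373.] [[ 0.28 -0.96 -0.  ]
 [-0.92 -0.27  0.29]
 [-0.28 -0.08 -0.96]] [[336.   0. 324.]
 [  0. 336. 207.]
 [  0.   0.   1.]]
[[ 0.96  0.28 -0.  ]
 [ 0.28 -0.96  0.  ]
 [-0.   -0.   -1.  ]]
```

Request:
send_rows(commands="0.04 0.042 0.01 0 0 0 100;0.07 0.083 0.02 0 0 0 100;0.1 0.12 0.03 0 0 0 100;0.13 0.16 0.04 0 0 0 100;0.16 0.2 0.05 0 0 0 100")

```text
time_s: 0.57
ee_pos: [307.4, -438.6, 271.1]
orientation: [-3.109, -0.452, 0.0]
wrist_force: [0.9, -0.6, 0.6]
width: 85.6
grip_force: 0.0
```

Request:
send_rows(commands="0.011 0.033 -0.003 0 0 0.05 0;0.022 0.066 -0.005 0 0 0.1 0;0.033 0.099 -0.008 0 0 0.15 0;0.043 0.132 -0.01 0 0 0.2 0;0.054 0.165 -0.013 0 0 0.25 0")

```text
time_s: 0.98
ee_pos: [360.7, -273.8, 257.9]
orientation: [2.883, 1.249, -0.0]
wrist_force: [1.4, -1.6, 0.1]
width: 25.5
grip_force: 0.0
```

Request:
send_rows(commands="0.011 0.033 -0.003 0 0 0.05 0;0.022 0.066 -0.005 0 0 0.1 0;0.033 0.099 -0.008 0 0 0.15 0;0.043 0.132 -0.01 0 0 0.2 0;0.054 0.165 -0.013 0 0 0.25 0")

```text
time_s: 1.4
ee_pos: [414.7, -108.8, 245.0]
orientation: [2.461, 1.952, 0.0]
wrist_force: [1.5, -0.5, -0.5]
width: -0.1
grip_force: 0.0
```

Request:
send_rows(commands="0.011 0.033 -0.003 0 0 0.05 0;0.022 0.066 -0.005 0 0 0.1 0;0.033 0.099 -0.008 0 0 0.15 0;0.043 0.132 -0.01 0 0 0.2 0;0.054 0.165 -0.013 0 0 0.25 0")

```text
time_s: 1.82
ee_pos: [468.8, 56.3, 231.9]
orientation: [1.872, 2.522, 0.0]
wrist_force: [1.3, 0.3, -0.1]
width: 0.3
grip_force: 0.0
```

Request:
send_rows(commands="0 0 0 0 0 0 0;0 0 0 0 0 0 0;0 0 0 0 0 0 0;0 0 0 0 0 0 0;0 0 0 0 0 0 0")

```text
time_s: 2.23
ee_pos: [468.5, 53.6, 232.0]
orientation: [1.881, 2.516, -0.001]
wrist_force: [-0.3, -0.1, 0.4]
width: 0.0
grip_force: 0.0
```

```bash
python3 - <<'E'
from h import *
snap('wrist','w1')
E
```

Request:
send_rows(commands="0.006 0.024 0 0 0 0 0;0.012 0.048 0 0 0 0 0;0.018 0.072 0 0 0 0 0;0.025 0.096 0 0 0 0 0;0.031 0.12 0 0 0 0 0")

```text
time_s: 2.7
ee_pos: [500.1, 175.0, 232.0]
orientation: [1.88, 2.516, -0.0]
wrist_force: [0.2, -0.7, 0.3]
width: -0.1
grip_force: 0.0
```

Request:
send_rows(commands="0.008 0.03 0 0 0 0 0;0.016 0.06 0 0 0 0 0;0.024 0.09 0 0 0 0 0;0.031 0.12 0 0 0 0 0;0.031 0.12 0 0 0 0 0")

```text
time_s: 3.12
ee_pos: [530.3, 299.9, 231.8]
orientation: [-1.873, -2.519, -0.003]
wrist_force: [0.1, 0.4, -0.9]
width: 0.0
grip_force: 0.0
```

```bash
python3 - <<'E'
from h import *
print(state()['ee_pos'],state()['dq'].round(3) if hasattr(state()['dq'],'round') else '')
snap('wrist','w2')
a=cv2.imread('pics/w1.png');b=cv2.imread('pics/w2.png')
c=np.hstack([a[:,170:490],b[:,170:490]])
cv2.imwrite('pics/c3.png',cv2.resize(c,(800,500)))
E
```

```text
[530.33798315 299.89439166 231.79183771] [ 0.065 -0.04   0.022  0.078 -0.013 -0.019  0.058]
```

View pics/c3.png

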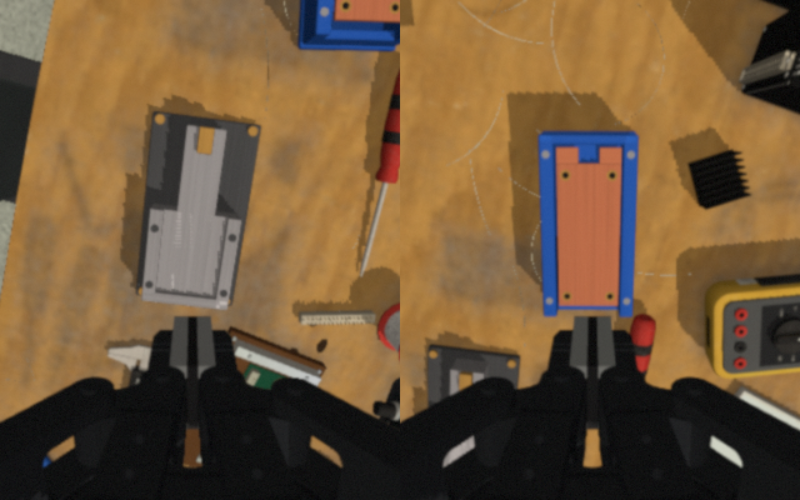

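The left half (w1) shows the fixture with its key at (205,140), up the image. The right half (w2) shows the plate in the tray with its slot at (589,153) and its plain end at (589,308), next to the fingertips.

```bash
python3 - <<'E'
from h import *
z=np.load('pics/w2.npz');im=z['im'];hsv=cv2.cvtColor(im,cv2.COLOR_RGB2HSV)
r,g,b=[im[:,:,i].astype(int) for i in range(3)]
sub=im[230,320];print(sub,hsv[230,320],hsv[100,300])
m=((hsv[:,:,0]<11)&(hsv[:,:,1]>90)&(hsv[:,:,2]>80)).astype(np.uint8); m[:,:285]=0;m[:,365:]=0;m[:110]=0;m[250:]=0
n,l,s,c=cv2.connectedComponentsWithStats(m);k=1+s[1:,4].argmax();print(s[k])
cn=max(cv2.findContours((l==k).astype(np.uint8),0,1)[0],key=cv2.contourArea).reshape(-1,2).astype(float)
P=atz('w2',cn,47)[:,:2].astype(np.float32);R=cv2.minAreaRect(P);print(R,cv2.boxPoints(R).round(1))
print('depth z',atd('w2',[(321,200),(321,230),(321,128)]).round(1))
A=im[:,:,::-1]
w=cv2.imread('pics/w1.png')[80:250,270:390];cv2.imwrite('pics/c4.png',cv2.resize(w,None,fx=3.5,fy=3.5,interpolation=3))
E
```

```text
[186 107  71] [  9 158 186] [ 17 165 116]
[ 295  118   52  127 5770]
((526.7070922851562, 299.9443359375), (50.182891845703125, 128.69033813476562), 16.129459381103516) [[484.7 354.8]
 [520.5 231.2]
 [568.7 245.1]
 [532.9 368.7]]
depth z [[531.8 284.1  46.5]
 [541.3 252.4  44.8]
 [511.4 352.2  42.1]]
```

View pics/c4.png

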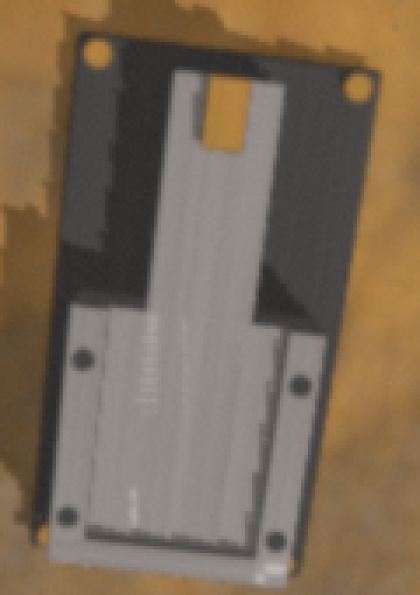

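c4 shows the fixture from close: key corners (207,76), (251,78), (243,153) and (203,149), and outer rail-top corners (70,303), (327,335), (290,585) and (48,560).

```bash
python3 - <<'E'
from h import *
f=lambda L:[(270+u/3.5,80+v/3.5) for u,v in L]
k=atz('w1',f([(207,76),(251,78),(243,153),(203,149)]),35)[:,:2];print(k.round(1))
r=atz('w1',f([(70,303),(327,335),(290,585),(48,560)]),35)[:,:2]
b=atz('w1',f([(97,54),(357,87)]),8)[:,:2]
t=atz('w1',f([(173,70),(285,84)]),30)[:,:2]
# model fit, fixture coords (x,y): image left = -y? tool y
M=np.array([[75,6],[75,-6],[54.5,-6],[54.5,6],[6,38],[6,-38],[-76,-38],[-76,38],[75,16],[75,-16]],float)
O=np.r_[k,r,t]
from scipy.optimize import least_squares as LS
def res(p,s=O):
    c,S=np.cos(p[2]),np.sin(p[2]);return (M@np.array([[c,S],[-S,c]])+p[:2]-O)
q=LS(lambda p:res(p).ravel(),[469,57,1.75]).x;print(q.round(3),np.degrees(q[2]));print(res(q).round(1))
print(b.round(1),np.linalg.norm(b[0]-b[1]))
c,s=np.cos(np.radians(106.1)),np.sin(np.radians(106.1))
for x in (-50,-45,-40):print(x,526.7+c*x,300+s*x)
print(state()['ee_pos'])
E
```

```text
[[450.6 131.2]
 [462.4 134.1]
 [466.3 114. ]
 [455.2 111.9]]
[469.306  59.292   1.74 ] 99.70868510225792
[[ 0.2  1. ]
 [ 0.2  0.1]
 [-0.3 -0. ]
 [-1.   0.1]
 [ 0.3 -0.2]
 [ 0.4  0.4]
 [ 0.1 -1.5]
 [ 0.1 -1. ]
 [-0.1  0.4]
 [ 0.1  0.5]]
[[417.7 128.3]
 [495.  141.3]] 78.30610228126308
-50 540.565732665119 251.96104229212028
-45 539.179159398607 256.76493806290824
-40 537.7925861320952 261.5688338336962
[530.27072021 297.10940109 231.5936746 ]
```

Request:
send_rows(commands="0.009 -0.04 -0.03 0 0 0 0;0.009 -0.04 -0.065 0 0 0 0;0.009 -0.04 -0.1 0 0 0 0;0.009 -0.04 -0.135 0 0 0 0;0.009 -0.04 -0.17 0 0 0 0")

```text
time_s: 3.58
ee_pos: [539.9, 252.7, 60.7]
orientation: [1.881, 2.515, -0.0]
wrist_force: [1.9, 0.0, 0.1]
width: -0.1
grip_force: 0.0
```

Request:
send_rows(commands="0 0 -0.002 0 0 0 0;0 0 -0.004 0 0 0 0;0 0 -0.007 0 0 0 0;0 0 -0.01 0 0 0 0;0 0 -0.013 0 0 0 0")

```text
time_s: 4.0
ee_pos: [540.7, 254.8, 50.5]
orientation: [1.879, 2.516, 0.004]
wrist_force: [-0.1, -0.1, -0.5]
width: 0.2
grip_force: 0.0
```

Request:
send_rows(commands="0 0 -0.003 0 0 0 0;0 0 -0.006 0 0 0 0;0 0 -0.009 0 0 0 0;0 0 -0.012 0 0 0 0;0 0 -0.015 0 0 0 0")

```text
time_s: 4.42
ee_pos: [539.6, 254.6, 33.6]
orientation: [-1.879, -2.518, 0.0]
wrist_force: [0.6, -0.1, -0.2]
width: -0.2
grip_force: 0.0
```

Request:
send_rows(commands="0 0 -0.002 0 0 0 0;0 0 -0.004 0 0 0 0;0 0 -0.006 0 0 0 0;0 0 -0.008 0 0 0 0;0 0 -0.008 0 0 0 0")

```text
time_s: 4.83
ee_pos: [541.4, 253.6, 27.5]
orientation: [1.878, 2.514, 0.001]
wrist_force: [-0.7, -11.0, 30.4]
width: 0.1
grip_force: 15.6
```

```bash
python3 - <<'E'
from h import *
snap('side','s1');snap('wrist','w3');print(state()['ee_pos'],state()['wrist_force'])
a=cv2.resize(cv2.imread('pics/side0.png')[165:240,260:330],None,fx=5.5,fy=5.5);b=cv2.resize(cv2.imread('pics/s1.png')[165:240,260:330],None,fx=5.5,fy=5.5)
cv2.imwrite('pics/c5.png',np.hstack([cv2.resize(cv2.imread('pics/w3.png')[80:300,220:440],(412,412)),b]))
E
```

```text
[541.38874728 253.56898987  27.52871754] [-1.09680863 -9.88751633 28.7169956 ]
```

View pics/c5.png

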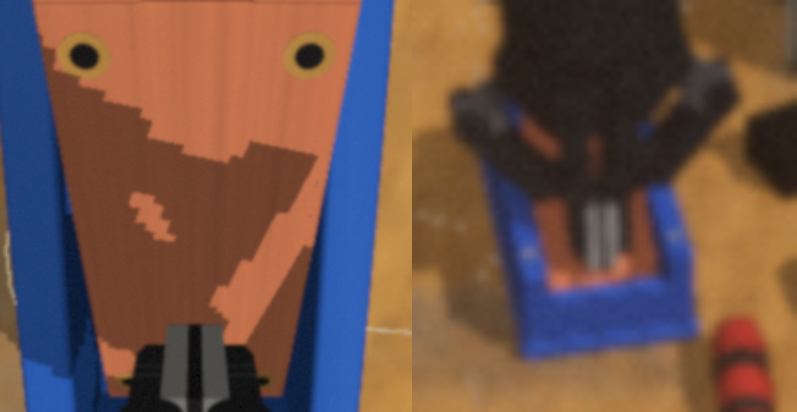

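The plate has tipped and is on the well floor (30 N). The lean is about 0.55 rad, which is marginal, so I'll drag it a little further into the well.

Request:
send_rows(commands="0.0005 -0.002 0 0 0 0 0;0.001 -0.004 0 0 0 0 0;0.0015 -0.006 0 0 0 0 0;0.002 -0.008 -0.001 0 0 0 0;0.0025 -0.01 -0.001 0 0 0 0")

```text
time_s: 5.35
ee_pos: [542.0, 244.4, 24.6]
orientation: [-1.878, -2.518, 0.001]
wrist_force: [0.4, -0.8, -0.4]
width: 0.3
grip_force: 0.0
```

Request:
send_rows(commands="0 0 0.002 0 0 0 0;0 0 0.005 0 0 0 0;0 0 0.01 0 0 0 0;0 0 0.02 0 0 0 0;0 0 0.04 0 0 0 0")

```text
time_s: 5.77
ee_pos: [541.2, 244.4, 64.5]
orientation: [-1.877, -2.517, 0.003]
wrist_force: [-0.3, -0.2, 0.4]
width: 0.2
grip_force: 0.0
```

Request:
send_rows(commands="0 0 0.04 0 0 0 0;-0.004 0.012 0.08 0 0 0 100;-0.008 0.024 0.12 0 0 0 100;-0.012 0.036 0.15 0 0 0 100;-0.012 0.036 0.15 0 0 0 100")

```text
time_s: 6.18
ee_pos: [530.6, 284.9, 222.4]
orientation: [1.874, 2.519, 0.014]
wrist_force: [1.0, 1.3, 0.2]
width: 47.9
grip_force: 0.0
```

```bash
python3 - <<'E'
from h import *
print(state()['ee_pos'])
snap('wrist','w4');snap('side','s2')
a=cv2.resize(cv2.imread('pics/w4.png')[60:300,200:440],(480,480));b=cv2.resize(cv2.imread('pics/s2.png')[165:240,275:325],(320,480))
cv2.imwrite('pics/c6.png',np.hstack([a,b]))
print(atd('w4',[(320,v) for v in range(110,270,10)]).round(1))
E
```

```text
[530.6247647  284.936108   222.35939586]
[[507.4 353.8  40.7]
 [510.  345.1  41. ]
 [512.6 336.3  41.8]
 [514.5 329.9  69.4]
 [517.2 321.   64.2]
 [520.  311.4  57.5]
 [522.9 301.6  52.7]
 [526.1 291.   45.6]
 [529.4 279.9  39.5]
 [532.9 268.   32. ]
 [536.6 255.5  24.8]
 [540.7 241.7  15.4]
 [543.  234.1  25.4]
 [549.3 212.6  -0.8]
 [553.  200.1  -1.4]
 [556.7 187.7  -1. ]]
```

View pics/c6.png

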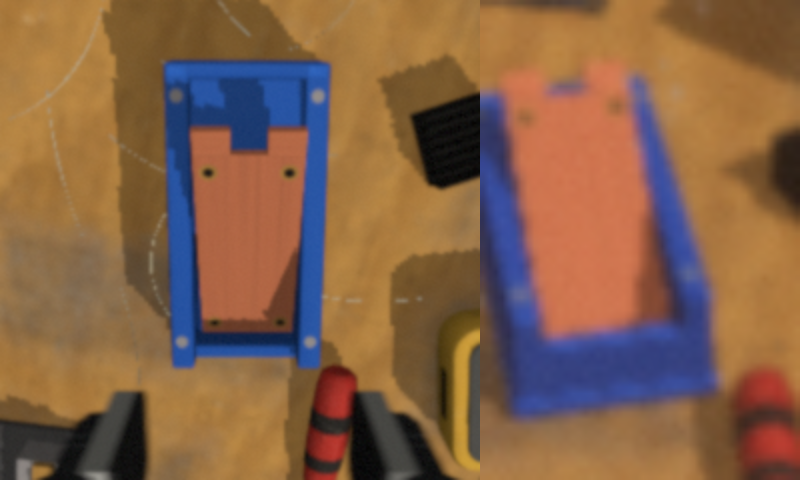

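The plate leans by itself with its slotted end raised and the hand clear. In c6 the raised corners are at (192,129) and (308,129).

```bash
cat >> h.py <<'E'
def turn(Rt):  # turn fraction from now to Rt
    R0=cv2.Rodrigues(np.array(state()['orientation']))[0]; return cv2.Rodrigues(Rt@R0.T)[0].ravel()/np.radians(120)
E
python3 - <<'E'
from h import *
P=atd('w4',[(u,v) for u in range(306,336,3) for v in range(143,205,3)])
c=P.mean(0);n=np.linalg.svd(P-c)[2][2];n*=np.sign(n[2]);print('rms',((P-c)@n).std(),'tilt',np.degrees(np.arccos(n[2])),n.round(3))
z=ray('w4',[(296,124.5),(354,124.5)]);C=-z[1].T@z[2];d=np.c_[z[0],[1,1]]@z[1]
E=C+d*(((c-C)@n)/(d@n))[:,None];print(E.round(1),np.linalg.norm(E[0]-E[1]))
m=E.mean(0);y=E[0]-E[1];h=np.radians(106.1);x0=np.array([np.cos(h),np.sin(h),0]);x=x0-n*(x0@n);x/=np.linalg.norm(x);print('x',x.round(3),'slot end',m.round(1),'press end',(m-130*x).round(1))
# lateral: keep the tray's axis centre
Rt=np.c_[x,np.cross(-n,x),-n]
s=state();print('turn',turn(Rt).round(4))
for L in (13,15):
  t=m-15*x-n*(2.5+L);print(L,'TCP',t.round(1),'low corner z',(t-11*x)[2].round(1)); print(' shift',((t-s['ee_pos'])/1000).round(4),'pre(60)',((t+60*n-s['ee_pos'])/1000).round(4))
print(s['ee_pos'],n)
E
```

```text
rms 8.171354678645299 tilt 89.73231565591041 [-0.957 -0.291  0.005]
[[506.9 357.5 368.8]
 [507.  357.2 362.3]] 6.432743019111127
x [-0.291  0.957  0.   ] slot end [507.  357.4 365.5] press end [544.8 233.  365.5]
turn [ 0.2149 -0.7148  0.0018]
13 TCP [526.2 347.5 365.5] low corner z 365.5
 shift [-0.0041  0.0661  0.1485] pre(60) [-0.0615  0.0486  0.1487]
15 TCP [528.1 348.1 365.5] low corner z 365.5
 shift [-0.0022  0.0667  0.1485] pre(60) [-0.0596  0.0492  0.1487]
[530.25138427 281.42046477 217.00795126] [-0.956832   -0.29060403  0.00467196]
```

```bash
python3 - <<'E'
from h import *
from scipy.optimize import least_squares as LS
P=atd('w4',[(u,v) for u in range(306,336,3) for v in range(143,205,3)])
P=P[P[:,2]<100]
a,b,k=LS(lambda p:p[0]*(P[:,0]-525)+p[1]*(P[:,1]-300)+p[2]-P[:,2],[0,.5,50],loss='soft_l1').x
n=np.array([-a,-b,1]);n/=np.linalg.norm(n);c=np.array([525,300,k])
print(len(P),'rms',np.median(abs((P-c)@n)),'tilt',np.degrees(np.arccos(n[2])),n.round(3))
z=ray('w4',[(296,124.5),(354,124.5)]);C=-z[1].T@z[2];d=np.c_[z[0],[1,1]]@z[1]
E=C+d*(((c-C)@n)/(d@n))[:,None];print(E.round(1),np.linalg.norm(E[0]-E[1]))
m=E.mean(0);h=np.radians(106.1);x0=np.array([np.cos(h),np.sin(h),0]);x=x0-n*(x0@n);x/=np.linalg.norm(x);print('x',x.round(3),'slot end',m.round(1),'press end',(m-130*x).round(1))
Rt=np.c_[x,np.cross(-n,x),-n]
s=state();print('turn',turn(Rt).round(4))
for L in (13,15):
  t=m-15*x-n*(2.5+L);print(L,'TCP',t.round(1),'low corner z',(t-11*x)[2].round(1)); print(' shift',((t-s['ee_pos'])/1000).round(4),'pre(60)',((t+60*n-s['ee_pos'])/1000).round(4))
print(s['ee_pos'],s['width'])
E
```

```text
207 rms 0.4049523031132244 tilt 29.313967124672555 [ 0.133 -0.471  0.872]
[[491.4 337.1  75.7]
 [538.  351.1  76.2]] 48.68450247693934
x [-0.244  0.837  0.49 ] slot end [514.7 344.1  75.9] press end [546.4 235.2  12.3]
turn [ 0.2343  0.0684 -0.0033]
13 TCP [516.3 338.8  55.1] low corner z 49.7
 shift [-0.0139  0.0574 -0.1619] pre(60) [-0.006   0.0291 -0.1096]
15 TCP [516.  339.8  53.3] low corner z 48.0
 shift [-0.0142  0.0583 -0.1637] pre(60) [-0.0062  0.0301 -0.1113]
[530.25138427 281.42046477 217.00795126] 62.973658628949906
```

Request:
send_rows(commands="0 0 -0.02 0.047 0.0137 0 100;-0.002 0.01 -0.04 0.094 0.027 -0.001 100;-0.004 0.02 -0.06 0.14 0.041 -0.002 100;-0.006 0.029 -0.08 0.187 0.055 -0.003 100;-0.006 0.029 -0.11 0.234 0.068 -0.003 100")

```text
time_s: 6.7
ee_pos: [524.5, 311.3, 106.2]
orientation: [-1.62, -2.16, -0.433]
wrist_force: [2.1, 0.8, -1.0]
width: 85.2
grip_force: 0.0
```

Request:
send_rows(commands="0 0 0 0 0 0 100;0 0 0 0 0 0 100;0 0 0 0 0 0 100;0 0 0 0 0 0 100;0 0 0 0 0 0 100")

```text
time_s: 7.12
ee_pos: [524.4, 310.8, 107.0]
orientation: [-1.622, -2.166, -0.427]
wrist_force: [0.2, -0.0, 0.8]
width: 85.5
grip_force: 0.0
```

```bash
python3 - <<'E'
from h import *
n=np.array([.133,-.471,.872]);x=np.array([-.244,.837,.49]);s=state();Rt=np.c_[x,np.cross(-n,x),-n]
t=np.array([514.7,344.1,75.9])-15*x-n*16.5
print(s['ee_pos'],((t-s['ee_pos'])/1000).round(4),turn(Rt).round(4),s['width'])
E
```

```text
[524.44977036 310.7941639  107.04018086] [-0.0083  0.0285 -0.0529] [ 0.0014  0.001  -0.0012] 85.48360437551905
```

Request:
send_rows(commands="-0.002 0.006 -0.011 0 0 0 100;-0.004 0.012 -0.022 0 0 0 100;-0.006 0.018 -0.033 0 0 0 100;-0.0083 0.0285 -0.053 0 0 0 100;-0.0083 0.0285 -0.053 0 0 0 100")

```text
time_s: 7.53
ee_pos: [513.1, 339.9, 48.8]
orientation: [-1.62, -2.161, -0.42]
wrist_force: [-0.8, -0.5, -1.1]
width: 85.3
grip_force: 0.0
```

Request:
send_rows(commands="0 0 0 0 0 0 90;0 0 0 0 0 0 70;0 0 0 0 0 0 60;0 0 0 0 0 0 50;0 0 0 0 0 0 40")

```text
time_s: 7.95
ee_pos: [516.4, 337.9, 52.6]
orientation: [-1.624, -2.161, -0.426]
wrist_force: [-1.0, -1.9, 3.8]
width: 48.6
grip_force: 61.1
```

Request:
send_rows(commands="0 0 0 0 0 0 0;0 0 0 0 0 0 0;0 0 0 0 0 0 0;0 0 0 0 0 0 0;0 0 0 0 0 0 0")

```text
time_s: 8.37
ee_pos: [516.3, 338.0, 52.4]
orientation: [-1.624, -2.161, -0.426]
wrist_force: [-0.4, -2.8, 5.8]
width: 48.1
grip_force: 61.2
```

Request:
send_rows(commands="0 0 0.004 0 0 0 0;0 0 0.01 0 0 0 0;0 0 0.018 0 0 0 0;0 0 0.028 0 0 0 0;0 0 0.04 0 0 0 0")

```text
time_s: 8.78
ee_pos: [515.7, 338.1, 92.9]
orientation: [-1.623, -2.161, -0.425]
wrist_force: [-0.1, -0.5, -3.2]
width: 48.7
grip_force: 62.0
```

Request:
send_rows(commands="0 0 0.015 0 0 0 0;0 0 0.03 0 0 0 0;0 0 0.045 0 0 0 0;0 0 0.055 0 0 0 0;0 0 0.06 0 0 0 0")

```text
time_s: 9.2
ee_pos: [516.4, 338.3, 154.0]
orientation: [-1.623, -2.162, -0.427]
wrist_force: [0.1, -0.7, -2.3]
width: 48.2
grip_force: 62.0
```

```bash
python3 - <<'E'
from h import *
s=state();print(s['ee_pos'],s['width'],s['wrist_force'],s['wrist_torque'])
im,d,p=snap('wrist','w5');snap('side','s3')
cv2.imwrite('pics/c7.png',np.hstack([cv2.resize(im[:,120:520,::-1],(500,500)),cv2.resize(cv2.imread('pics/s3.png')[120:240,250:322],(300,500))]))
E
```

```text
[516.37853399 338.34267818 153.99317027] 48.173092039585995 [ 0.14184366 -0.72946042 -2.2617416 ] [-0.64157454 -0.14323082 -0.00901587]
```

View pics/c7.png

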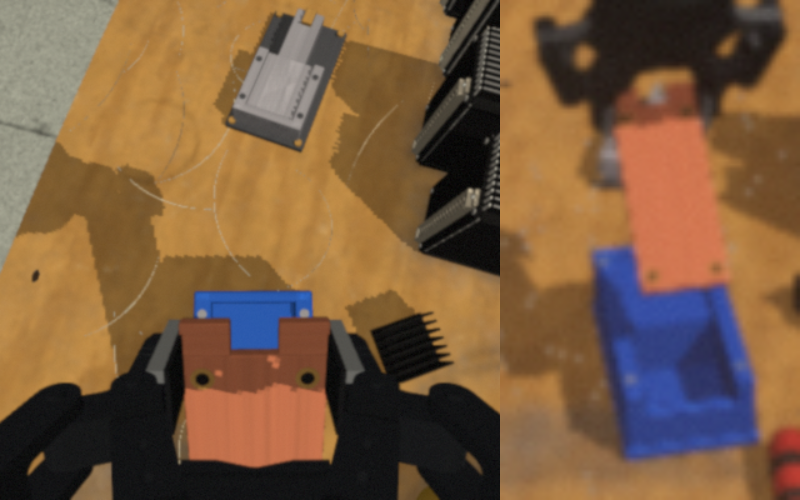

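The plate is held and free of the tray. In c7 its slot-end corners are at (181,320) and (328,318) and its slot root is at (231..279,350).

```bash
cat >> h.py <<'E'
def plate_in_tool(f,corn,box,s):
    R=cv2.Rodrigues(np.array(s['orientation']))[0];T=np.array(s['ee_pos'])
    u0,u1,v0,v1=box;Q=(atd(f,[(u,v) for u in range(u0,u1,3) for v in range(v0,v1,3)])-T)@R
    from scipy.optimize import least_squares as LS
    # tool frame: plane zt = a xt + b yt + k
    Q=Q[abs(Q[:,2]+15)<60]
    a,b,k=LS(lambda p:p[0]*Q[:,0]+p[1]*Q[:,1]+p[2]-Q[:,2],[0,0,-15],loss='soft_l1').x
    n=np.array([a,b,-1])/np.sqrt(1+a*a+b*b);c=np.array([0,0,k])
    nn,Rc,t,z=ray(f,corn);C=(-Rc.T@t-T)@R;d=np.c_[nn,np.ones(len(nn))]@Rc@R
    return n,C+d*(((c-C)@n)/(d@n))[:,None],np.median(abs((Q-c)@n)),len(Q)
E
python3 - <<'E'
from h import *
s=state()
f=lambda L:[(120+u/1.25,v/1.25) for u,v in L]
n,E,r,N=plate_in_tool('w5',f([(181,320),(328,318),(231,350),(279,350)]),(275,372,290,365),s)
print(n.round(3),'pitch deg',np.degrees(np.arctan2(n[0],-n[2])).round(1),r,N);print(E.round(1))
print(s['ee_pos'],s['orientation'],s['q'])
E
```

```text
[-0.02   0.005 -1.   ] pitch deg -1.1 0.37001549677771456 824
[[ 18.2 -24.5 -18.4]
 [ 18.8  23.2 -18.2]
 [  7.1  -8.4 -18.1]
 [  7.1   7.5 -18. ]]
[516.25521046 338.14903875 152.83422612] [-1.62358382 -2.1617568  -0.42643316] [ 0.16341037  0.77061451 -0.87984451  1.76355007  0.11255797  0.69413049
 -0.31233885]
```

```bash
cat >> h.py <<'E'
def Rt_(head,pitch): # tool x at heading, pitched up by pitch (deg)
    h,p=np.radians([head,pitch]);x=np.array([np.cos(h)*np.cos(p),np.sin(h)*np.cos(p),np.sin(p)]);y=np.array([np.sin(h),-np.cos(h),0]);return np.c_[x,y,np.cross(x,y)]
E
python3 -c "
from h import *
print(turn(Rt_(99.7,-1.1)).round(4)/3)"
```

```text
[-0.08226667 -0.01843333 -0.0176    ]
```

Request:
send_rows(commands="-0.002 -0.008 0 -0.016 -0.0037 -0.0035 0;-0.005 -0.022 0 -0.033 -0.0074 -0.007 0;-0.009 -0.04 0 -0.049 -0.011 -0.0106 0;-0.0135 -0.058 0 -0.066 -0.0147 -0.014 0;-0.018 -0.077 0 -0.0823 -0.0184 -0.0176 0")

```text
time_s: 9.72
ee_pos: [497.1, 260.0, 151.4]
orientation: [-1.764, -2.255, -0.286]
wrist_force: [0.6, 0.4, -1.8]
width: 47.8
grip_force: 62.1
```

Request:
send_rows(commands="-0.004 -0.018 0 -0.016 -0.0037 -0.0035 0;-0.008 -0.034 0 -0.033 -0.0074 -0.007 0;-0.011 -0.05 0 -0.049 -0.011 -0.0106 0;-0.0145 -0.065 -0.01 -0.066 -0.0147 -0.014 0;-0.018 -0.078 -0.02 -0.0823 -0.0184 -0.0176 0")

```text
time_s: 10.13
ee_pos: [479.9, 181.6, 132.1]
orientation: [-1.903, -2.339, -0.139]
wrist_force: [0.5, 0.2, -2.1]
width: 47.9
grip_force: 62.1
```

Request:
send_rows(commands="-0.004 -0.018 -0.01 -0.016 -0.0037 -0.0035 0;-0.008 -0.034 -0.03 -0.033 -0.0074 -0.007 0;-0.011 -0.05 -0.04 -0.049 -0.011 -0.0106 0;-0.0145 -0.065 -0.05 -0.066 -0.0147 -0.014 0;-0.018 -0.078 -0.06 -0.0823 -0.0184 -0.0176 0")

```text
time_s: 10.55
ee_pos: [461.6, 103.6, 71.6]
orientation: [2.017, 2.387, -0.024]
wrist_force: [0.9, 0.0, -2.2]
width: 48.1
grip_force: 62.3
```

Request:
send_rows(commands="0 0 0 0 0 0 0;0 0 0 0 0 0 0;0 0 0 0 0 0 0;0 0 0 0 0 0 0;0 0 0 0 0 0 0")

```text
time_s: 10.97
ee_pos: [462.3, 105.4, 72.3]
orientation: [2.018, 2.39, -0.02]
wrist_force: [0.3, 0.2, -2.4]
width: 48.0
grip_force: 62.4
```

```bash
python3 - <<'E'
from h import *
s=state();print(s['ee_pos'],s['width'],s['wrist_force'],turn(Rt_(99.7,-1.1)))
im,d,p=snap('wrist','w6');snap('side','s4')
import json;json.dump({k:list(map(float,s[k])) for k in('ee_pos','orientation')},open('s6.json','w'))
cv2.imwrite('pics/c8.png',cv2.resize(im[170:370,220:420,::-1],(600,600),interpolation=3))
E
```

```text
[462.33050152 105.43926519  72.33527134] 48.01638881598238 [ 0.32164699  0.16008648 -2.4302253 ] [-0.00028518 -0.00041479  0.00037666]
```

View pics/c8.png

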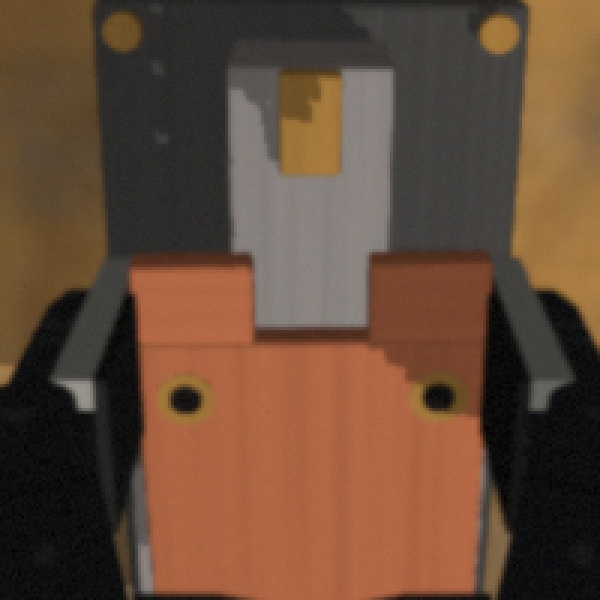

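c8 looks down from above the seat. The key top is at (280..342, 70..176). The plate's end edge is at y≈265 from x=132 to 490, and its slot spans x=253..370 with the root at y≈328.

```bash
python3 - <<'E'
from h import *
import json
s=json.load(open('s6.json'))
f=lambda L:[(220+u/3,170+v/3) for u,v in L]
n,E,r,N=plate_in_tool('w6',f([(132,267),(490,264),(253,267),(370,264),(255,328),(368,328)]),(275,375,300,360),s)
print(n.round(4),r,N);print('tool',E.round(1))
R=cv2.Rodrigues(np.array(s['orientation']))[0];W=E@R.T+s['ee_pos'];print('world',W.round(1),'up',(R@n).round(4))
F=lambda P:(P[:,:2]-[469.3,59.3])@np.array([[np.cos(np.radians(99.7)),-np.sin(np.radians(99.7))],[np.sin(np.radians(99.7)),np.cos(np.radians(99.7))]])
k=atz('w6',f([(280,70),(342,70),(342,176),(280,176)]),35);c=atz('w6',f([(122,33),(498,33)]),8)
print('key fix frame',F(k).round(1),'pins',F(c).round(1));print('plate fix frame',F(W).round(1))
E
```

```text
[-0.0202  0.0046 -0.9998] 0.3574324792000745 674
tool [[ 16.4 -25.2 -18.1]
 [ 16.8  23.4 -17.9]
 [ 16.4  -8.8 -18.1]
 [ 16.8   7.  -18. ]
 [  7.   -8.7 -17.9]
 [  7.    7.  -17.8]]
world [[434.7 117.7  90.2]
 [482.5 126.2  89.9]
 [450.9 120.5  90.1]
 [466.4 123.5  90. ]
 [452.5 111.2  90.1]
 [468.  113.8  90. ]] up [ 5.6e-03 -8.0e-04  1.0e+00]
key fix frame [[75.6  5.7]
 [75.6 -5.7]
 [54.7 -5.9]
 [54.7  5.9]] pins [[ 76.1  39.6]
 [ 76.  -39.1]]
plate fix frame [[ 63.4  24.3]
 [ 63.7 -24.3]
 [ 63.4   7.9]
 [ 63.8  -8. ]
 [ 54.    7.8]
 [ 53.9  -7.9]]
```

Request:
send_rows(commands="-0.0003 0.0016 -0.008 0 0 0 0;-0.0003 0.0016 -0.018 0 0 0 0;-0.0003 0.0016 -0.028 0 0 0 0;-0.0003 0.0016 -0.037 0 0 0 0;-0.0003 0.0016 -0.044 0 0 0 0")

```text
time_s: 11.48
ee_pos: [461.0, 106.7, 26.3]
orientation: [2.018, 2.391, -0.023]
wrist_force: [0.7, 0.0, -2.5]
width: 48.3
grip_force: 62.4
```

Request:
send_rows(commands="0 0 0 0 0 0 0;0 0 -0.001 0 0 0 0;0 0 -0.002 0 0 0 0;0 0 -0.003 0 0 0 0;0 0 -0.004 0 0 0 0")

```text
time_s: 11.9
ee_pos: [461.8, 106.7, 24.1]
orientation: [2.017, 2.39, -0.021]
wrist_force: [-0.1, 0.0, -2.3]
width: 48.3
grip_force: 62.4
```

Request:
send_rows(commands="0 0 -0.001 0 0 0 0;0 0 -0.002 0 0 0 0;0 0 -0.003 0 0 0 0;0 0 -0.004 0 0 0 0;0 0 -0.004 0 0 0 0")

```text
time_s: 12.32
ee_pos: [461.5, 106.7, 19.8]
orientation: [2.018, 2.39, -0.022]
wrist_force: [0.6, -0.4, -2.6]
width: 48.2
grip_force: 62.4
```

Request:
send_rows(commands="0 0 -0.0005 0 0 0 0;0 0 -0.001 0 0 0 0;0 0 -0.0015 0 0 0 0;0 0 -0.002 0 0 0 0;0 0 -0.002 0 0 0 0")

```text
time_s: 12.73
ee_pos: [461.5, 106.7, 17.8]
orientation: [2.018, 2.39, -0.021]
wrist_force: [-0.1, -0.4, -2.2]
width: 48.8
grip_force: 62.4
```

Request:
send_rows(commands="0 0 -0.0005 0 0 0 0;0 0 -0.001 0 0 0 0;0 0 -0.0015 0 0 0 0;0 0 -0.002 0 0 0 0;0 0 -0.002 0 0 0 0")

```text
time_s: 13.15
ee_pos: [461.9, 106.8, 16.7]
orientation: [2.017, 2.389, -0.02]
wrist_force: [-5.0, -1.5, 23.4]
width: 48.4
grip_force: 64.4
```

```bash
python3 - <<'E'
from h import *
s=state();print(s['ee_pos'],s['wrist_force'],s['wrist_torque'])
im,d,p=snap('wrist','w7')
n,E,r,N=plate_in_tool('w7',[(320,300)],(275,375,290,360),s)
R=cv2.Rodrigues(np.array(s['orientation']))[0];print('up',(R@n).round(4),r)
W=atd('w7',[(u,v) for v in (290,300,320,340,355) for u in (285,365)]);print(W.round(1))
E
```

```text
[461.91981464 106.8127553   16.69338614] [-5.0430981  -1.49391851 23.38435899] [-0.20920399  0.88182601 -0.27347688]
up [ 0.0032 -0.0017  1.    ] 0.34152534189464745
[[444.6 106.8  35.4]
 [477.8 111.8  34.4]
 [445.2 101.7  35.1]
 [478.6 107.4  35.2]
 [446.5  91.   34.3]
 [480.9  97.   34.6]
 [447.9  81.1  35.3]
 [483.2  86.4  34.5]
 [449.   72.5  35.1]
 [485.3  77.3  33.6]]
```

The plate is seated (top at z≈35, level). I'll relax the pressure, open the gripper and retreat.

Request:
send_rows(commands="0 0 0.0004 0 0 0 0;0 0 0.0008 0 0 0 0;0 0 0.0008 0 0 0 65;0 0 0.0008 0 0 0 80;0 0 0.0008 0 0 0 100")

```text
time_s: 13.62
ee_pos: [461.6, 106.7, 16.7]
orientation: [2.017, 2.39, -0.021]
wrist_force: [-0.2, 0.4, 0.4]
width: 77.6
grip_force: 0.0
```

Request:
send_rows(commands="0 0 0 0 0 0 100;0 0 0 0 0 0 100;0 0 0 0 0 0 100;0 0 0.005 0 0 0 100;0 0 0.01 0 0 0 100")

```text
time_s: 14.03
ee_pos: [461.3, 106.7, 26.9]
orientation: [2.018, 2.391, -0.022]
wrist_force: [0.8, 0.2, 0.9]
width: 85.7
grip_force: 0.0
```

Request:
send_rows(commands="0 0 0.02 0 0 0 100;0 0 0.05 0 0 0 100;0 0 0.09 0 0 0 100;0 0 0.13 0 0 0 100;0 0 0.16 0 0 0 100")

```text
time_s: 14.45
ee_pos: [461.5, 107.1, 190.1]
orientation: [2.016, 2.39, -0.019]
wrist_force: [0.5, 1.0, 0.1]
width: 85.5
grip_force: 0.0
```

Request:
send_rows(commands="-0.002 -0.02 0.01 0 0 0 100;-0.002 -0.04 0.02 0 0 0 100;-0.002 -0.04 0.02 0 0 0 100;-0.002 -0.04 0.02 0 0 0 100;-0.002 -0.04 0.02 0 0 0 100")

```text
time_s: 14.87
ee_pos: [459.4, 67.1, 206.8]
orientation: [2.018, 2.39, -0.021]
wrist_force: [0.9, 0.6, -0.1]
width: 85.3
grip_force: 0.0
```

```bash
python3 - <<'E'
from h import *
s=state();print(s['ee_pos'],s['time_s'],s['wrist_force'])
im,d,p=snap('wrist','w8')
h=np.radians(99.7);X=np.array([np.cos(h),np.sin(h),0]);Y=np.array([-np.sin(h),np.cos(h),0]);O=np.array([469.3,59.3,35])
for x in (-60,-30,0,30,50):
    uv=proj('w8',[O+x*X+y*Y for y in(-20,0,20)]);print(x,atd('w8',uv)[:,2].round(1),[im[int(v+.5),int(u+.5)].tolist() for u,v in uv])
hsv=cv2.cvtColor(im,cv2.COLOR_RGB2HSV);m=((hsv[:,:,0]<12)&(hsv[:,:,1]>110)&(hsv[:,:,2]>60)).astype(np.uint8)
q=proj('w8',[O+a*X+b*Y for a,b in((85,40),(85,-40),(-80,-40),(-80,40))]);k=np.zeros_like(m);cv2.fillConvexPoly(k,q.astype(np.int32),1);m&=k
n,l,st,c=cv2.connectedComponentsWithStats(m);i=1+st[1:,4].argmax()
cn=max(cv2.findContours((l==i).astype(np.uint8),0,1)[0],key=cv2.contourArea).reshape(-1,2).astype(float)
P=atz('w8',cn,35)-O;F=np.c_[P@X,P@Y].astype(np.float32);print(cv2.minAreaRect(F),F.min(0),F.max(0))
E
```

```text
[459.39774892  67.07437905 206.77431033] 14.8667 [ 0.85845557  0.60229399 -0.12049346]
-60 [34.6 34.7 35. ] [[179, 106, 67], [180, 104, 68], [176, 106, 68]]
-30 [34.3 33.3 33.7] [[183, 106, 72], [181, 104, 71], [179, 103, 68]]
0 [ 33.9 347.6  35.1] [[183, 105, 71], [182, 106, 72], [178, 103, 69]]
30 [35.3 34.1 34.7] [[183, 105, 71], [183, 105, 71], [181, 104, 71]]
50 [34.1 35.  35.5] [[182, 104, 69], [181, 104, 70], [182, 105, 71]]
((0.7588424682617188, 0.6275119781494141), (130.14100646972656, 50.718936920166016), 0.08839110285043716) [-64.32943  -24.786497] [65.81683  26.036404]
```

The plate is flat at z≈35 over its whole length, within 1 mm of home and aligned, and nothing is touching it.

```bash
python3 -c "
from cell import *
print(close_job())"
```

```text
the job is handed in; nothing more can be done
None
```

The spreader was tipped in the tray, picked up by its raised end and set in the larger fixture. It lies flat there, within 1 mm of home, with its slot round the key and the gripper clear. The five bystanders were left alone, and the job was handed in at about 15 s.

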